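# Fit the spring-button tool rest into its stand and clamp it

### The job

Take the T-shaped tool rest out of the wooden block and fit it into its steel stand: with its button on the side of the tube's window, hold the spring button flush so that it slips inside the tube's mouth, then, without forcing it, push the rest fully home until the button pops out through the window. Then swing the stand's clamp lever round to its other stop and let go; do not disturb the wax tin, the sanding block or the chisel lying near by.

Things in the scene. Friction and masses are not known exactly. Their poses are not given: they have to be found in the camera images.
- tool_rest: T-shaped steel tool rest, 0.17 to 0.29 kg: upright square post 22 x 22 mm, 98 mm long, with a dark crossbar on top (18 mm in x, 70 in y, 12 high); 110 mm high over all. The lowest 4 mm taper by 2 mm a side. Origin: centre of the lower end; z up, y along the crossbar. It starts upright in the wooden block's hole, end 6 mm above the bench, its spring button in the post's -x face.
- spring_button (a joint): Spring button in the post: a stiff brass bar, 10 mm wide, that slides in as one wherever it is pressed (it can be pinched flush by its upper half against the post's opposite face). Value in m: 0 = out, 7 mm proud; 0.007 = flush; 0.0075 = stop. Spring 2.5 N out, 5.3 N flush. Its square lower end sits on the tube's mouth unless pressed.
- button_middle (a point): Middle of the button along its length, on the post's -x face (moves with the post, not with the button): 57 mm above the post's lower end, 11 mm from the post's axis. The button is 24 mm long and ends 45 and 69 mm above the post's lower end.
- stand: Steel stand fixed to the bench: grey base plate 110 (x) x 90 (y) x 12 mm with an upright square tube in its middle, 34 mm outside, 24 mm inside, open on top. Origin: centre of the plate's underside at bench level; z is the tube's axis. The tube's inner floor, 12 mm above the bench, stops the post: home with its x and y along the stand's, the crossbar's top is 122 mm above the bench.
- tube_mouth (a point): Centre of the tube's mouth, 100 mm above the bench (inside 24 x 24 mm). Once the button's lower part is pressed in below the mouth the wall keeps it in and it rubs: pushing the post on down takes about 4 to 8 N.
- tube_window (a point): Middle of the window, 14 mm wide and 29 mm high (54.5 to 83.5 mm above the bench), in the tube's -x wall, which is 5 mm thick; point on its outer face. The button pops out through it when the post is home and then stands 1 mm proud of the tube.
- clamp_lever (a joint): Clamp lever on the stand's +y side; upright axis at x = 0, y = +31 mm of the stand. Value in rad: 0 = open, the arm pointing 35 degrees from the stand's +y towards its +x; grows anticlockwise seen from above to 1.2 at the other stop (34 degrees from +y towards -x), which is clamped. Starts at 0 to 0.3, stays where left, takes about 1.5 N at its knob.
- lever_knob (a point): Middle of the upright black grip at the end of the lever's arm, 16 mm in diameter and 38 mm high (33 to 71 mm above the bench), 65 mm from the lever's axis; this point is 59 mm above the bench and turns with the lever.
- keeper: Light wooden block fixed to the bench, 80 (x) x 70 (y) x 35 mm, with a square hole of 25 mm, 29 mm deep, in the middle of its top, in which the tool rest stands at the start. Origin: centre of its underside; z up.
- wax_tin: Bystander: round open tin of wax, 61 mm wide, 18 mm high, loose. Origin: centre of its underside.
- sanding_block: Bystander: sanding block of light wood, about 93 x 87 x 34 mm, loose. Origin: centre of its underside.
- chisel_02: Bystander: carving chisel with a reddish brown handle, 183 mm long (along its y), 79 mm wide as it lies, 23 mm high, loose. Origin: centre of its underside.
There are look-alikes about, which are no part of the job. Leave any blue look-alike of the tool_rest alone.

How it is judged:
By the outcome, as a careful person would: the job done as asked, in the order asked, and still so for the second after the job is handed in, with the robot touching nothing.
It also fails if it takes over 64 s, if anything falls off the work surface, if the arm or the gripper's body presses on something with over 40 N, if the wrist force passes 120 N, or if a joint passes its speed limit or range.

### The arm

A 6-joint arm with a two-finger parallel gripper is mounted at the origin on a cart in front of the work surface, level with it; the furniture and walls round the work are solid. World frame = base frame: x ahead of the robot, y to its left, z up, the work surface at z = 0. Lengths are in m, angles in degrees, forces in N, time in s.
With the tool pointing down it reaches from about 0.4 to 0.825 m from the base axis. Payload 7 kg.
Tool frame: the origin (TCP) lies at the very end of the fingers, on their centre line; the grasp point (between the pads) lies 19 mm behind it (r.grasp_offset is the z of the grasp point in the tool frame, in m); z points along the fingers, y is the direction in which the jaws open and shut (so a half turn about z gives the same grasp; the last joint's range is limited). The gripper opens to 88 mm and grips with 3 to 60 N. Pads are 19 mm wide; open, the fingers measure 130 mm over their backs; the gripper's body (78 mm by 193 mm) begins 47 mm behind the grasp point.
Start: joints at [85.09, 20.546, 0.682, 0, -70.136, -16.507], TCP at [0.246, 0.628, 0.227] pointing down, gripper open.
Joint ranges: [-176.03, 176.03], [-82.01, 121.73], [-58.28, 71.71], [-173.87, 95.51], [-174.79, -0.11], [-173.66, 173.66]. Speed limits (degrees/s): [136.94, 136.94, 172.46, 180, 180, 180].

### API

Orientations are given as [roll, pitch, yaw] about the fixed x, y, z axes, in that order (R = Rz(yaw) Ry(pitch) Rx(roll)).
In Python, from plant import r gives the robot as it stands.
- The arm moves only by the tool carry_out, never from a script. Its argument "plan" is a list of rows, each a list of 6 numbers: the shift along the world's x, y, z in m, then the turn, a rotation vector about the world's x, y, z in rad. In form: [[tx, ty, tz, wx, wy, wz], ...]. A call has 1 to 12 rows; each row shifts and turns the pose as measured when the row begins; what a row does not reach is not made up. A row lasts 1/12 s, in which the tool goes at most 41.7 mm and 7.16 degrees, less where a joint would pass 70% of its speed; a pose out of reach is approached as far as the arm can. A call with a gripper value outside its range is refused whole. "fingers" is the closure, from -1 (fully open) to 1 (shut), set as the call begins (left out, the last holds). The fingers move at their own pace and stop on an object; "force" is the grip in N (left out, the last holds). Time passes only in rows, so rows that do not move let the fingers close. It gives the time, the measured TCP pose, the force and the opening at its end, in the units of the state.
- r.get_state(): the state, without advancing time (a new reading comes with each control period).
- r.capture(name): name is "side" or "top"; returns the picture (400x640x3 uint8, red, green, blue); there is no depth.
- r.camera_model(name): a dict with "fov_y" (degrees; the focal length in pixels is half the picture's height over the tangent of half this angle, whatever the lens; pixels are square), "cx", "cy" (the principal point, pixels), "R" (3x3) and "t" (3): a world point X has camera coordinates R X + t. Camera axes: x right, y down, z forward; pixel columns grow to the right and rows downward; lengths in m; the calibration is good to about 2 mm. A picture is of the moment at which its call begins. camera_model takes no time and is no camera call.
- r.close_job(): hands the job in, once; it reports no verdict.
The state is a dict: "time_s": time; "joints": joint angles; "qd": joint speeds; "joint_torque": joint torques, N m; "tcp_pos": TCP position; "eef_rot": TCP orientation; "contact_force": force on the tool from outside, world axes, zero at the start; "moment": the same for the moment, N m; "gripper_width": finger opening in m.
Only numpy, scipy, OpenCV 4.12 (cv2) and the standard library are available. Lean on these libraries where they do the work, as an engineer would, in place of code of your own. Each camera call takes 0.05 s, during which the arm holds its last target.

## Working session

There is one attempt and no reset: what is moved stays moved. The work goes in short steps, Python scripts to look and compute and a tool call to move; the robot and the scene stay as the last step left them, time stands still between calls to the robot, and variables do not carry over. Pictures are saved under pics/ and viewed, and the job is handed in when it is done.

Besides the shell and the picture viewer there is one more tool, called as name([rows], argument=value, ...), one row to a line, values as JSON. carry_out: Moves the arm, as the interface text tells. Its arguments: {"type":"object","properties":{"plan":{"type":"array"},"fingers":{"type":"number"},"force":{"type":"number"}},"required":["plan"]}

```bash
mkdir -p pics; ls; python3 - <<'E'
from plant import r
import cv2
print(r.get_state()); print(r.grasp_offset)
for n in("side","top"):
    im=r.capture(n); cv2.imwrite(f"pics/{n}0.png",im[:,:,::-1]); print(n,r.camera_model(n))
E
```

```text
pics
{'time_s': 0.0, 'joints': array([ 8.50892083e+01,  2.05891252e+01,  6.33558017e-01, -1.91428907e-02,
       -7.01343814e+01, -1.65074192e+01]), 'qd': array([-0.00355268,  0.08743146, -0.02351135,  0.00661189, -0.03701334,
        0.0344295 ]), 'joint_torque': array([-2.74924656e-03, -5.82707191e+01,  2.93053919e+01,  6.99676126e+00,
        7.12816996e-03, -1.78567143e-04]), 'tcp_pos': array([0.24633892, 0.62792729, 0.22565018]), 'eef_rot': array([ 1.79908645e+02, -8.30636059e-03, -2.14247235e+01]), 'contact_force': array([ 0.13666564,  0.31978044, -0.05397273]), 'moment': array([-0.00406479, -0.01521481, -0.00656427]), 'gripper_width': 0.08735418288608111}
-0.0188
side {'fov_y': 49.29304292530381, 'cx': 322.88904383166636, 'cy': 200.6555885390781, 'R': array([[-0.97827272, -0.20641285, -0.0193965 ],
       [-0.11177076,  0.60388633, -0.78919491],
       [ 0.17461325, -0.76987988, -0.61383644]]), 't': array([0.57476061, 0.18676228, 0.87451024])}
top {'fov_y': 47.481195787294, 'cx': 323.8751646528816, 'cy': 194.318306238848, 'R': array([[-0.02355175, -0.99951977,  0.02013821],
       [-0.98557174,  0.0198364 , -0.16809181],
       [ 0.16761161, -0.0238065 , -0.98556562]]), 't': array([-0.05595433,  0.61160127,  1.03450099])}
```

View pics/side0.png

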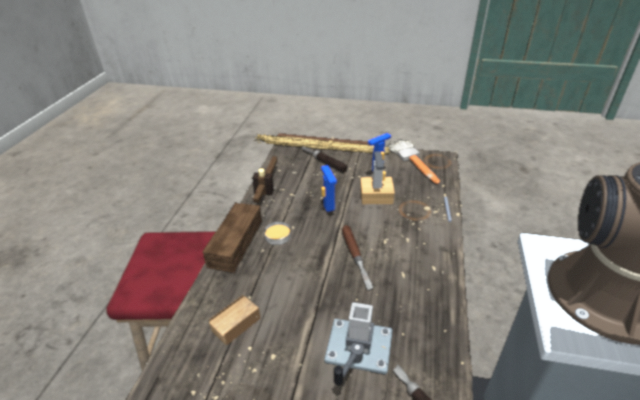

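View pics/top0.png

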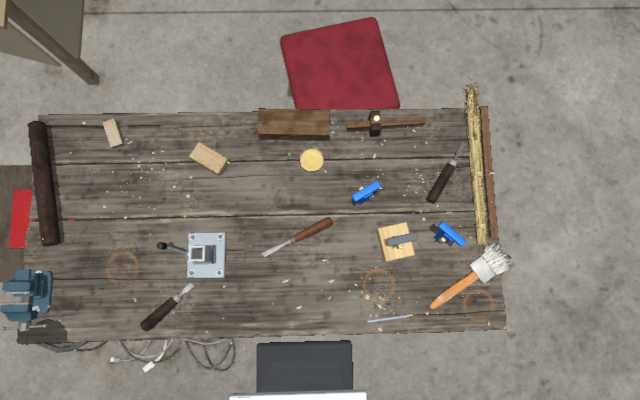

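```bash
cat > h.py <<'E'
import numpy as np, cv2
from plant import r
C={n:r.camera_model(n) for n in("side","top")}
def K(c):
    f=200/np.tan(np.radians(c["fov_y"]/2)); return f
def proj(n,X):
    c=C[n]; p=np.array(c["R"])@np.array(X)+c["t"]; f=K(c); return np.array([c["cx"]+f*p[0]/p[2],c["cy"]+f*p[1]/p[2]])
def ray(n,u,v):
    c=C[n]; f=K(c); R=np.array(c["R"]); d=R.T@np.array([(u-c["cx"])/f,(v-c["cy"])/f,1]); o=-R.T@np.array(c["t"]); return o,d
def onz(n,u,v,z):
    o,d=ray(n,u,v); return o+d*(z-o[2])/d[2]
def crop(im,x0,y0,x1,y1,s,name):
    c=im[y0:y1,x0:x1]; c=cv2.resize(c,None,fx=s,fy=s,interpolation=cv2.INTER_CUBIC); cv2.imwrite(name,c)
E
python3 - <<'E'
from h import *
for n in C: 
    print(n,proj(n,[0.246,.628,.227]),proj(n,[0,0,0]),proj(n,[0.5,0,0]),ray(n,320,200)[0])
t=cv2.imread("pics/top0.png"); s=cv2.imread("pics/side0.png")
crop(t,130,220,250,290,6,"pics/c1.png"); crop(t,340,160,480,270,5,"pics/c2.png")
crop(s,300,290,420,400,5,"pics/c3.png"); crop(s,300,120,420,220,6,"pics/c4.png")
E
```

```text
side [618.88887113 732.30812653] [609.38031903 293.74784806] [361.69458041 259.9699584 ] [0.43044611 0.67912263 0.69534643]
top [-48.18681853 380.89987786] [299.27924303 463.16069495] [296.33403609 242.63219917] [ 0.42806473 -0.04343158  1.12350059]
```

View pics/c1.png

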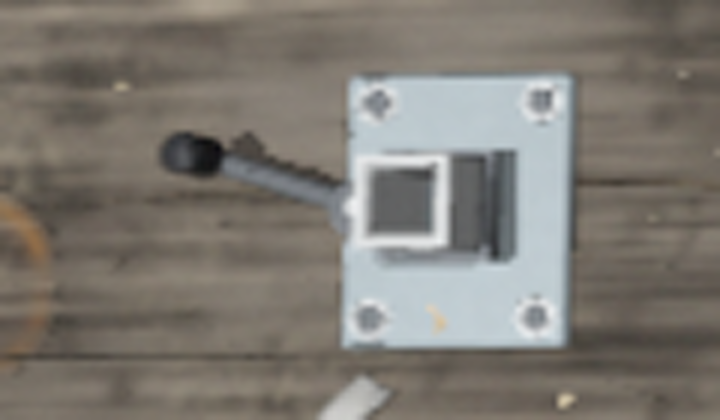

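View pics/c2.png

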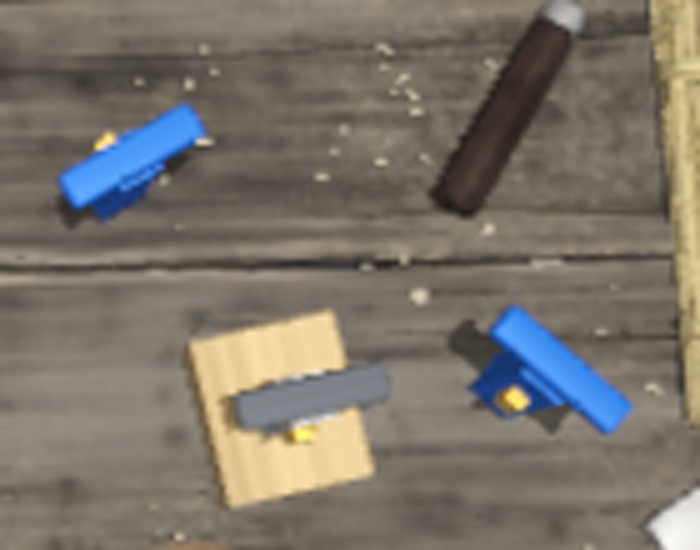

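View pics/c3.png

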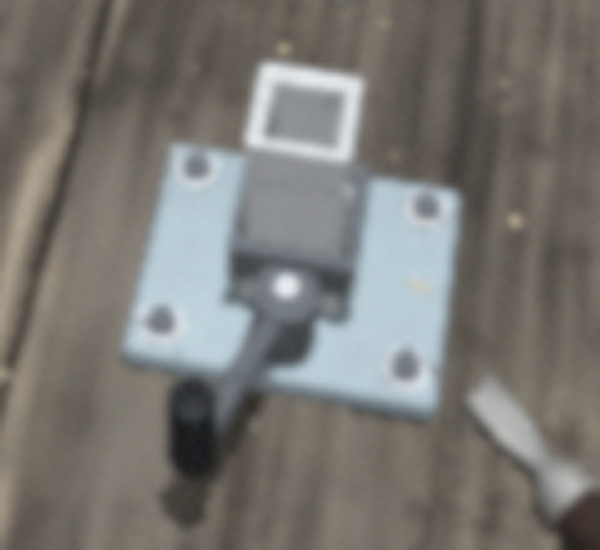

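View pics/c4.png

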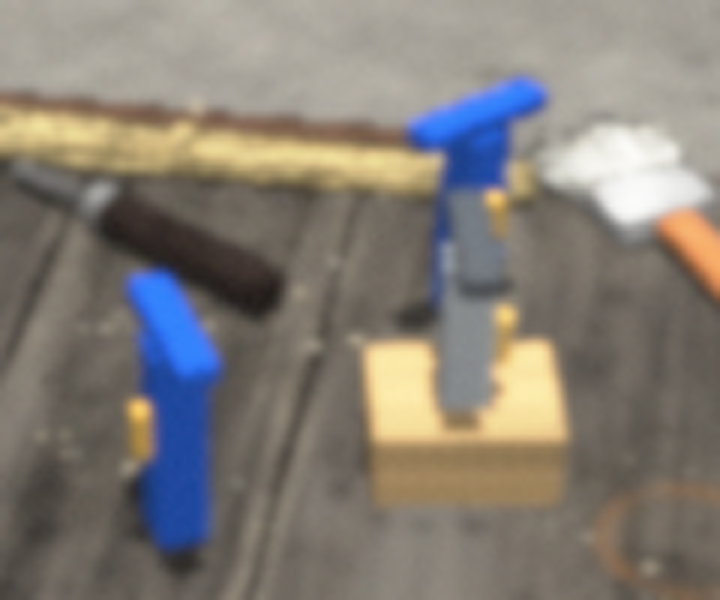

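```bash
python3 - <<'E'
from h import *
t=cv2.imread("pics/top0.png"); s=cv2.imread("pics/side0.png")
def blobs(im,roi,lo,hi,z,n,minA=20,hull=False):
    x0,y0,x1,y1=roi; S=4
    c=cv2.resize(im[y0:y1,x0:x1],None,fx=S,fy=S,interpolation=cv2.INTER_CUBIC)
    h=cv2.cvtColor(c,cv2.COLOR_BGR2HSV); m=cv2.inRange(h,np.array(lo),np.array(hi))
    cs,_=cv2.findContours(m,cv2.RETR_EXTERNAL,cv2.CHAIN_APPROX_NONE)
    for k in sorted(cs,key=cv2.contourArea)[::-1][:1]:
        p=k.reshape(-1,2).astype(float); p=(p+.5)/S-.5+[x0,y0]
        W=np.array([onz(n,u,v,z)[:2] for u,v in p])
        (cx,cy),(w,hh),a=cv2.minAreaRect((W*1000).astype(np.float32))
        print(n,z,"px",p.min(0),p.max(0),"rect mm",round(cx,1),round(cy,1),round(w,1),round(hh,1),round(a,1))
        return p,W
for n,im,rs,rk in(("top",t,(150,225,240,285),(370,215,420,270)),("side",s,(315,295,400,380),(350,170,400,210))):
    print("plate");blobs(im,rs,(90,15,120),(115,120,255),.012,n)
    print("mouth");blobs(im,rs,(0,0,200),(180,22,255),.1,n)
    print("keeper");blobs(im,rk,(10,70,90),(25,200,255),.035,n)
print("bar");blobs(t,(370,215,430,265),(95,25,40),(125,110,160),.116,"top")
E
```

```text
plate
top 0.012 px [186.875 231.875] [225.125 277.375] rect mm 475.7 217.6 89.8 108.7 89.2
mouth
top 0.1 px [187.125 232.875] [223.625 276.625] rect mm 471.3 198.6 80.1 96.5 89.4
keeper
top 0.035 px [376.125 221.625] [414.375 261.125] rect mm 495.8 -237.5 83.5 76.8 11.3
plate
side 0.012 px [324.375 318.375] [391.875 372.625] rect mm 474.8 222.5 104.0 110.6 89.5
mouth
side 0.1 px [349.125 302.875] [371.375 321.375] rect mm 475.5 217.4 34.3 33.9 89.6
keeper
side 0.035 px [359.625 170.125] [394.625 203.875] rect mm 494.5 -233.7 87.8 147.3 10.2
bar
top 0.116 px [407.125 234.125] [409.125 234.625] rect mm 505.3 -252.9 4.5 1.1 88.7
```

```bash
cat >> h.py <<'E'
def blob(im,roi,lo,hi,z,n,label="",S=4,dbg=None):
    x0,y0,x1,y1=roi
    c=cv2.resize(im[y0:y1,x0:x1],None,fx=S,fy=S,interpolation=cv2.INTER_CUBIC)
    h=cv2.cvtColor(c,cv2.COLOR_BGR2HSV); m=cv2.inRange(h,np.array(lo),np.array(hi))
    if dbg: cv2.imwrite(dbg,np.hstack([c,cv2.cvtColor(m,cv2.COLOR_GRAY2BGR)]))
    cs,_=cv2.findContours(m,cv2.RETR_EXTERNAL,cv2.CHAIN_APPROX_NONE)
    k=max(cs,key=cv2.contourArea)
    p=k.reshape(-1,2).astype(float); p=(p+.5)/S-.5+[x0,y0]
    W=np.array([onz(n,u,v,z)[:2] for u,v in p])
    (cx,cy),(w,hh),a=cv2.minAreaRect((W*1000).astype(np.float32))
    print(label,n,z,"px",p.min(0),p.max(0),"rect mm",round(cx,1),round(cy,1),round(w,1),round(hh,1),round(a,1))
    return p,W
E
python3 - <<'E'
from h import *
t=cv2.imread("pics/top0.png"); s=cv2.imread("pics/side0.png")
blob(t,(187,242,208,265),(0,0,190),(180,25,255),.1,"top","mouth",8,"pics/d1.png")
blob(t,(382,224,422,252),(95,30,40),(125,110,140),.116,"top","bar",8,"pics/d2.png")
blob(s,(370,148,390,172),(95,15,60),(118,110,140),.116,"side","bar",8,"pics/d3.png")
h=cv2.cvtColor(t,cv2.COLOR_BGR2HSV); print(h[238:246:2,388:418:4].tolist())
h=cv2.cvtColor(s,cv2.COLOR_BGR2HSV); print(h[152:190:4,374:386:3].tolist())
E
```

```text
mouth top 0.1 px [186.8125 241.5625] [207.4375 264.4375] rect mm 475.7 217.0 44.7 50.4 88.7
bar top 0.116 px [407.3125 234.1875] [408.6875 234.5625] rect mm 505.3 -252.7 3.1 0.8 88.7
bar side 0.116 px [370.9375 147.5625] [383.4375 171.4375] rect mm 497.7 -233.9 29.6 109.4 5.1
[[[19, 45, 108], [109, 16, 126], [105, 19, 137], [102, 19, 136], [103, 22, 137], [108, 18, 139], [103, 17, 137], [107, 17, 133]], [[108, 19, 134], [103, 17, 137], [109, 15, 137], [102, 18, 140], [101, 20, 139], [107, 17, 136], [107, 15, 118], [19, 24, 117]], [[107, 18, 131], [108, 18, 141], [104, 20, 141], [104, 20, 137], [107, 13, 140], [19, 85, 191], [18, 38, 147], [19, 34, 144]], [[107, 16, 110], [108, 18, 138], [105, 13, 114], [24, 6, 210], [20, 52, 227], [20, 85, 242], [18, 61, 177], [20, 35, 146]]]
[[[112, 92, 122], [110, 61, 134], [174, 18, 143], [18, 98, 209]], [[112, 106, 111], [107, 27, 130], [100, 12, 126], [19, 115, 162]], [[112, 66, 142], [106, 26, 127], [106, 25, 130], [170, 6, 125]], [[108, 33, 154], [102, 21, 122], [108, 24, 130], [110, 6, 118]], [[110, 36, 129], [107, 19, 94], [105, 18, 85], [10, 9, 88]], [[102, 10, 124], [98, 7, 140], [90, 4, 140], [21, 112, 230]], [[105, 4, 130], [90, 9, 141], [98, 7, 142], [19, 109, 175]], [[150, 2, 132], [108, 9, 140], [90, 5, 142], [19, 112, 221]], [[100, 6, 133], [103, 13, 140], [30, 2, 143], [18, 101, 217]], [[18, 59, 147], [17, 51, 139], [17, 80, 205], [22, 94, 243]]]
```

View pics/d2.png

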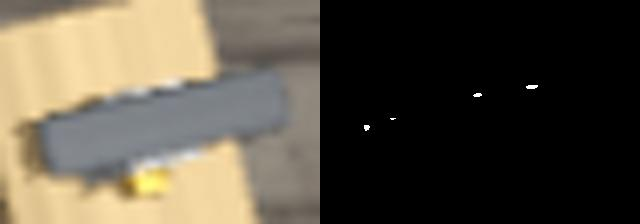

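View pics/d3.png

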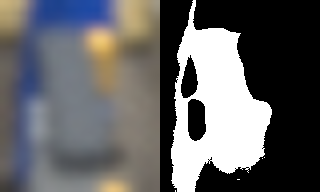

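```bash
python3 - <<'E'
from h import *
t=cv2.imread("pics/top0.png"); s=cv2.imread("pics/side0.png")
blob(t,(382,224,422,252),(95,10,95),(116,40,155),.116,"top","bar",8,"pics/d2.png")
blob(t,(372,216,422,266),(12,70,150),(25,220,255),.035,"top","keeper",8,"pics/d4.png")
blob(t,(187,242,208,265),(0,0,215),(180,14,255),.1,"top","mouth",8,"pics/d1.png")
E
python3 -c "
import cv2,numpy as np
a=[cv2.imread('pics/d%d.png'%i) for i in(2,4,1)]
w=max(x.shape[1] for x in a)
cv2.imwrite('pics/e.png',cv2.resize(np.vstack([cv2.copyMakeBorder(x,0,0,0,w-x.shape[1],0) for x in a]),None,fx=.7,fy=.7))"
```

```text
bar top 0.116 px [386.8125 232.5625] [417.3125 245.5625] rect mm 495.7 -238.9 19.1 67.8 12.6
keeper top 0.035 px [377.4375 221.5625] [414.4375 261.1875] rect mm 496.0 -239.3 82.7 73.3 11.5
mouth top 0.1 px [187.6875 245.1875] [203.6875 261.0625] rect mm 476.0 219.8 35.0 35.3 1.2
```

View pics/e.png

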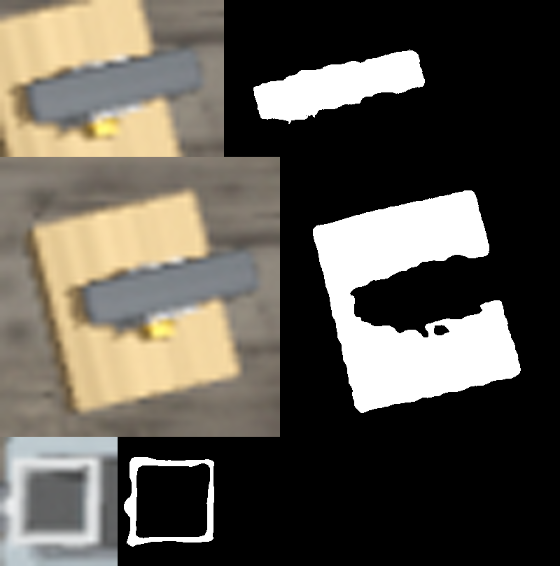

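carry_out([
  [0.02,-0.032,0,0,0,-0.09],
  [0.02,-0.032,0,0,0,-0.09],
  [0.02,-0.032,0,0,0,-0.09],
  [0.02,-0.032,0,0,0,-0.09],
  [0.02,-0.032,0,0,0,-0.09],
  [0.02,-0.032,0,0,0,-0.09],
  [0.02,-0.032,0,0,0,-0.09],
  [0.02,-0.032,0,0,0,-0.09],
  [0.02,-0.032,0,0,0,-0.09],
  [0.02,-0.032,0,0,0,-0.09],
  [0.02,-0.032,0,0,0,-0.09],
], fingers=-1, force=25)

```text
time_s: 1.02
tcp_pos: [0.4667, 0.2633, 0.2192]
eef_rot: [179.5, -0.2, -80.1]
contact_force: [0.9, 0.1, 0.2]
gripper_width: 0.0876
```

carry_out([
  [0.0025,-0.04,0.001,0,0,0],
  [0.0025,-0.04,0.001,0,0,0],
  [0.0025,-0.04,0.001,0,0,0],
  [0.0025,-0.04,0.001,0,0,0],
  [0.0025,-0.04,0.001,0,0,0],
  [0.0025,-0.04,0.001,0,0,0],
  [0.0025,-0.04,0.001,0,0,0],
  [0.0025,-0.04,0.001,0,0,0],
  [0.0025,-0.04,0.001,0,0,0],
  [0.0025,-0.04,0.001,0,0,0],
  [0.0025,-0.04,0.001,0,0,0],
  [0.0025,-0.035,0.001,0,0,0.035],
])

```text
time_s: 2.02
tcp_pos: [0.4932, -0.2314, 0.2295]
eef_rot: [179.3, -0.2, -78.5]
contact_force: [1.2, 0.8, -0.5]
gripper_width: 0.0876
```

carry_out([
  [0.002,-0.007,-0.02,0.002,-0.012,0.005],
  [0,0,-0.025,0,0,0],
  [0,0,-0.025,0,0,0],
  [0,0,0,0,0,0],
  [0,0,0,0,0,0],
])

```text
time_s: 2.43
tcp_pos: [0.4939, -0.2479, 0.157]
eef_rot: [-180.0, -0.3, -78.6]
contact_force: [-0.4, -0.1, 1.1]
gripper_width: 0.0876
```

```bash
python3 - <<'E'
from h import *
s=r.get_state(); print(s["time_s"],s["tcp_pos"],s["eef_rot"],s["contact_force"])
for n in C:
    im=r.capture(n); cv2.imwrite(f"pics/{n}1.png",im[:,:,::-1]); print(n,proj(n,s["tcp_pos"]))
t=cv2.imread("pics/top1.png"); q=cv2.imread("pics/side1.png")
crop(t,340,170,470,290,5,"pics/f1.png");crop(q,320,110,440,220,5,"pics/f2.png")
E
```

```text
2.4333 [ 0.49386796 -0.24787982  0.15697008] [-179.99141919   -0.30069571  -78.63159912] [-0.41730906 -0.08044805  1.11636441]
side [380.61555341 141.99344743]
top [409.95857224 238.24672921]
```

View pics/f1.png

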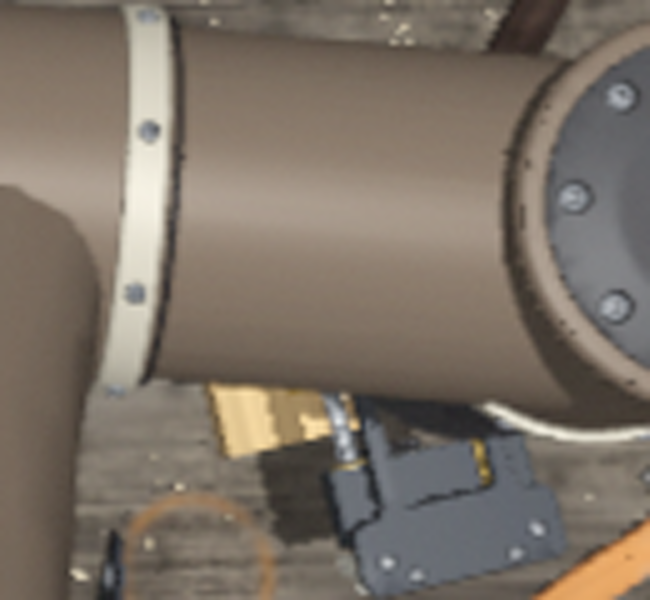

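View pics/f2.png

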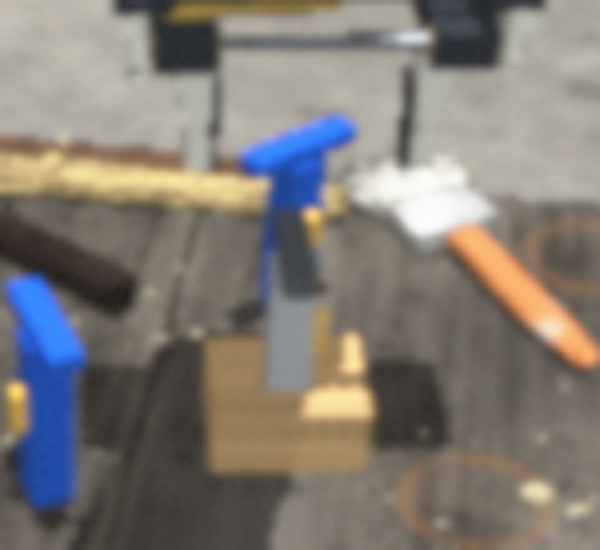

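carry_out([
  [0.002,0.009,0,0,0,0.01],
  [0,0,-0.03,0,0,0],
  [0,0,-0.03,0,0,0],
  [0,0,-0.02,0,0,0],
  [0,0,0,0,0,0],
  [0,0,0,0,0,0],
])

```text
time_s: 3.03
tcp_pos: [0.5046, -0.2352, 0.0863]
eef_rot: [-179.0, -0.7, -77.6]
contact_force: [0.6, -0.3, 1.2]
gripper_width: 0.0879
```

carry_out([
  [-0.009,-0.004,0,0,0,0],
  [0,0,0,0,0,0],
])

```text
time_s: 3.2
tcp_pos: [0.497, -0.2387, 0.0893]
eef_rot: [-178.8, -0.8, -77.4]
contact_force: [-0.7, -0.0, -0.5]
gripper_width: 0.0877
```

```bash
python3 - <<'E'
from h import *
s=r.get_state(); print(s["time_s"],s["tcp_pos"],s["eef_rot"],s["contact_force"],s["qd"])
E
```

```text
3.2 [ 0.49701181 -0.23874744  0.08930427] [-178.79353341   -0.81083959  -77.4202658 ] [-0.66386641 -0.0256588  -0.47266196] [ 1.20841771 -0.26017977  2.88044279  0.73575472 -0.7579246  -0.82380333]
```

carry_out([
  [0,0,-0.014,0.009,0.023,-0.01],
  [0,0,-0.012,0,0,0],
  [0,0,0,0,0,0],
])

```text
time_s: 3.45
tcp_pos: [0.5, -0.2394, 0.0692]
eef_rot: [-179.5, -0.2, -77.9]
contact_force: [0.8, -0.2, 0.5]
gripper_width: 0.0878
```

```bash
python3 - <<'E'
from h import *
s=r.get_state(); print(s["time_s"],s["tcp_pos"],s["eef_rot"],s["contact_force"],s["qd"])
E
```

```text
3.45 [ 0.50001727 -0.23938085  0.06917229] [-179.45644244   -0.22190036  -77.94838682] [ 0.8087131  -0.2222123   0.47725117] [-0.2114333  -2.16169129  2.81398586  0.58845791 -3.44376442  0.05519851]
```

carry_out([
  [-0.004,0,-0.006,0.002,0.01,0],
  [0,0,0,0,0,0],
])

```text
time_s: 3.62
tcp_pos: [0.4969, -0.2397, 0.0654]
eef_rot: [-179.9, -0.1, -77.9]
contact_force: [-0.8, 0.1, -0.2]
gripper_width: 0.0879
```

```bash
python3 - <<'E'
from h import *
s=r.get_state(); print(s["time_s"],s["tcp_pos"],s["eef_rot"],s["contact_force"],s["qd"])
q=r.capture("side")[:,:,::-1].copy(); crop(q,320,110,440,220,5,"pics/f3.png")
s=r.get_state(); print(s["time_s"],s["tcp_pos"],s["eef_rot"],s["contact_force"],s["qd"])
E
```

```text
3.6167 [ 0.49689213 -0.23970564  0.06541766] [-1.79854902e+02 -5.03462971e-02 -7.79304999e+01] [-0.77058848  0.06804855 -0.20872658] [ 0.05673472 -2.18411238  1.95058135  0.88183063 -0.87049278 -0.22376527]
3.6667 [ 0.49783721 -0.23996395  0.06627167] [-1.79754784e+02 -1.10830144e-01 -7.79087099e+01] [-0.15778888  0.07378872  0.1025769 ] [ 0.10714068 -0.22830373  0.53075158  0.36898388  0.43810916 -0.13130641]
```

View pics/f3.png

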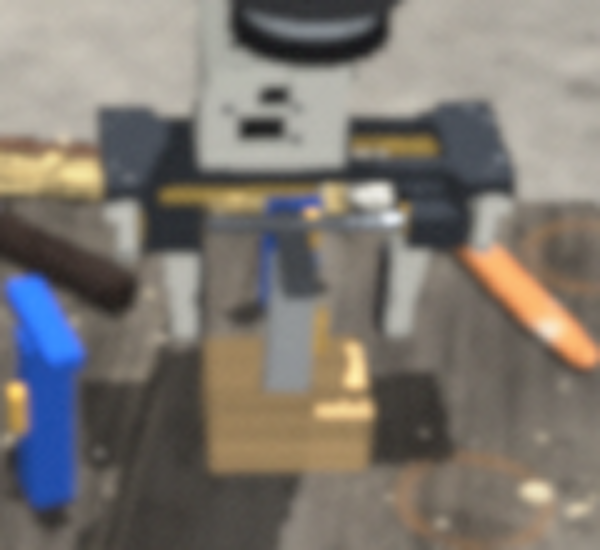

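carry_out([
  [-0.001,0.001,-0.006,0,0,0],
  [0,0,0,0,0,0],
])

```text
time_s: 3.83
tcp_pos: [0.4975, -0.2391, 0.0613]
eef_rot: [-179.6, -0.2, -77.9]
contact_force: [-1.0, -0.3, -0.3]
gripper_width: 0.0875
```

carry_out([
  [0,0,0,0,0,0],
  [0,0,0,0,0,0],
  [0,0,0,0,0,0],
  [0,0,0,0,0,0],
  [0,0,0,0,0,0],
  [0,0,0,0,0,0],
  [0,0,0,0,0,0],
  [0,0,0,0,0,0],
], fingers=1, force=25)

```text
time_s: 4.5
tcp_pos: [0.4979, -0.2391, 0.0621]
eef_rot: [-179.6, -0.2, -77.9]
contact_force: [-0.1, -0.4, 1.0]
gripper_width: 0.0399
```

carry_out([
  [0,0,0,0,0,0],
  [0,0,0,0,0,0],
  [0,0,0,0,0,0],
  [0,0,0,0,0,0],
  [0,0,0,0,0,0],
  [0,0,0,0,0,0],
])

```text
time_s: 5.0
tcp_pos: [0.4969, -0.2391, 0.0618]
eef_rot: [-179.7, -0.2, -77.9]
contact_force: [0.3, -0.8, 0.6]
gripper_width: 0.0217
```

```bash
python3 - <<'E'
from h import *
q=r.capture("side")[:,:,::-1].copy(); crop(q,320,110,440,220,5,"pics/f4.png")
s=r.get_state(); print(s["time_s"],s["tcp_pos"],s["eef_rot"],s["contact_force"],s["gripper_width"])
E
```

```text
5.05 [ 0.49685419 -0.23913715  0.06178508] [-1.79681145e+02 -1.64603469e-01 -7.78912060e+01] [ 0.12938082 -0.36183687  0.09109003] 0.02197059202939176
```

View pics/f4.png

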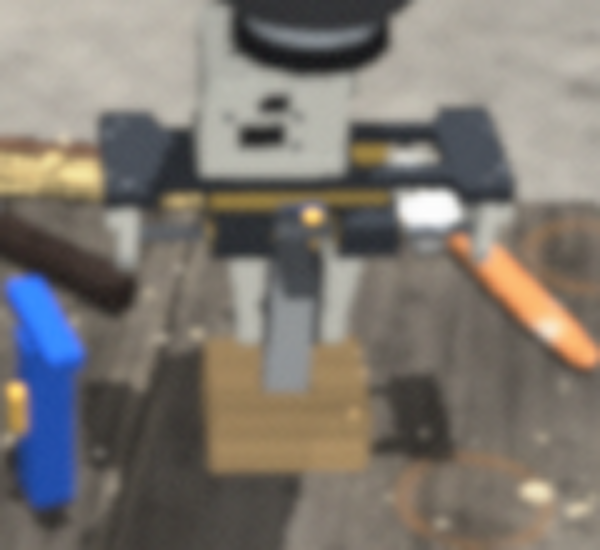

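carry_out([
  [0,0,0.012,0,0,0],
  [0,0,0.02,0,0,0],
  [0,0,0.025,0,0,0],
  [0,0,0.025,0,0,0],
  [0,0,0.025,0,0,0],
  [0,0,0.025,0,0,0],
  [0,0,0.015,0,0,0],
  [0,0,0,0,0,0],
])

```text
time_s: 5.72
tcp_pos: [0.4932, -0.2374, 0.2102]
eef_rot: [179.9, 0.1, -78.0]
contact_force: [0.2, 0.3, -2.2]
gripper_width: 0.0216
```

carry_out([
  [-0.001,0.02,0,0,0,-0.018],
  [-0.001,0.035,0,0,0,-0.018],
  [-0.001,0.038,0,0,0,-0.018],
  [-0.001,0.038,0,0,0,-0.018],
  [-0.001,0.038,0,0,0,-0.018],
  [-0.001,0.038,0,0,0,-0.018],
  [-0.001,0.038,0,0,0,-0.018],
  [-0.001,0.038,0,0,0,-0.018],
  [-0.001,0.038,0,0,0,-0.018],
  [-0.001,0.038,0,0,0,-0.018],
  [-0.001,0.035,0,0,0,-0.018],
  [-0.001,0.025,0,0,0,-0.018],
])

```text
time_s: 6.72
tcp_pos: [0.4706, 0.1952, 0.1949]
eef_rot: [179.2, 0.2, -91.7]
contact_force: [0.4, -0.1, -3.4]
gripper_width: 0.0216
```

carry_out([
  [0,0.01,0,0,0,0],
  [0,0,0,0,0,0],
  [0,0,0,0,0,0],
])

```text
time_s: 6.97
tcp_pos: [0.4685, 0.2102, 0.1903]
eef_rot: [179.0, 0.0, -91.4]
contact_force: [-0.7, -0.9, -3.5]
gripper_width: 0.0217
```

```bash
python3 - <<'E'
from h import *
for n in C:
    q=r.capture(n)[:,:,::-1].copy(); cv2.imwrite(f"pics/{n}5.png",q)
    if n=="side": crop(q,280,230,420,380,4,"pics/g1.png")
    else: crop(q,130,180,260,300,5,"pics/g2.png")
s=r.get_state(); print(s["time_s"],s["tcp_pos"],s["eef_rot"],s["contact_force"],s["gripper_width"])
E
```

```text
7.0667 [0.46867299 0.20928795 0.19069463] [ 1.78988260e+02  5.06465002e-02 -9.14408064e+01] [ 0.14437287 -0.11614906 -3.59167786] 0.021880714638917345
```

View pics/g1.png

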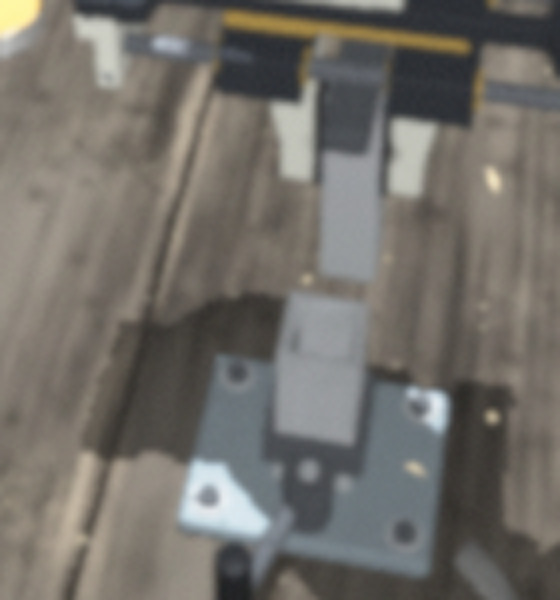

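View pics/g2.png

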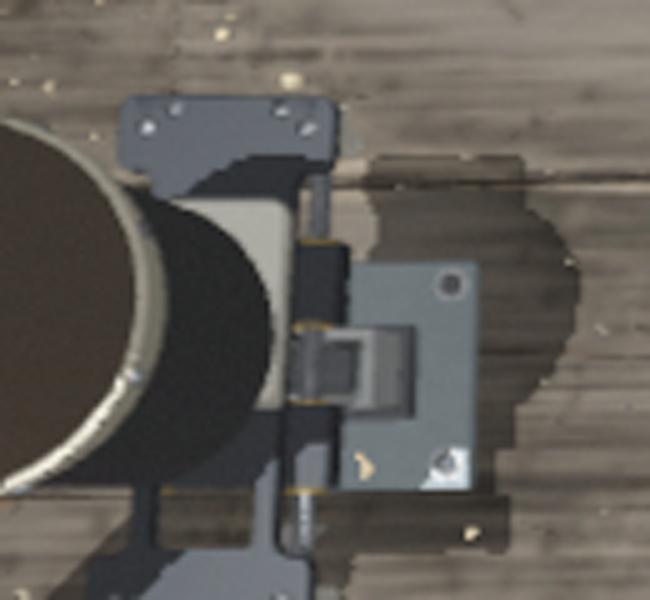

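carry_out([
  [0.007,0.008,0,0,-0.02,0.014],
  [0,0,0,0,0,0],
  [0,0,0,0,0,0],
])

```text
time_s: 7.32
tcp_pos: [0.4766, 0.2148, 0.1903]
eef_rot: [-179.8, 0.0, -90.8]
contact_force: [-0.2, -0.1, -3.6]
gripper_width: 0.022
```

```bash
python3 - <<'E'
from h import *
s=r.get_state(); print(s["time_s"],s["tcp_pos"],s["eef_rot"],s["contact_force"],s["qd"])
q=r.capture("side")[:,:,::-1].copy(); cv2.imwrite("pics/side6.png",q)
crop(q,330,240,400,350,7,"pics/g3.png")
s=r.get_state(); print(s["time_s"],s["tcp_pos"],s["eef_rot"],s["contact_force"],s["qd"])
E
```

```text
7.3167 [0.4766429  0.21481931 0.19034048] [-1.79773390e+02  4.64220996e-02 -9.07583964e+01] [-0.21142755 -0.13975559 -3.58082182] [-0.40166633  0.13643372  0.03140124  0.89234971  1.50735837 -0.03418479]
7.3667 [0.4767331  0.21490785 0.19041093] [-1.79763497e+02  5.80471851e-02 -9.07627023e+01] [-0.83853191  0.57630322 -2.59694571] [ 0.11973536 -0.05675719  0.18069423 -0.31387835 -0.32355263 -0.15578097]
```

View pics/g3.png

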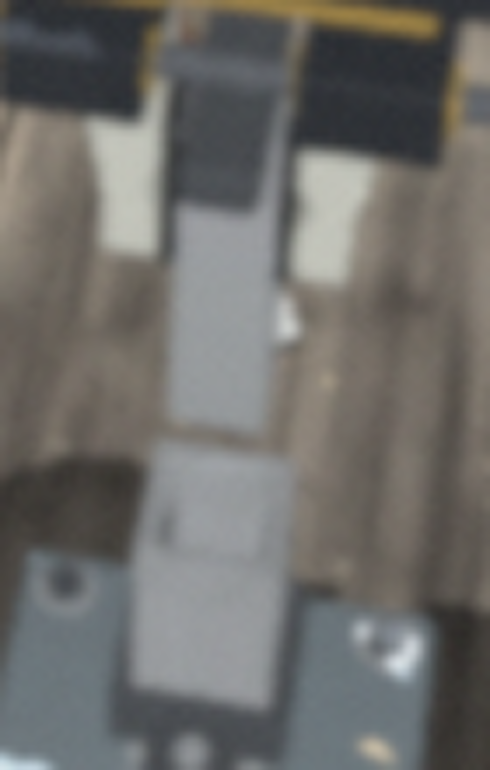

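```bash
python3 - <<'E'
from h import *
q=cv2.imread("pics/side6.png"); g=cv2.cvtColor(q,cv2.COLOR_BGR2GRAY).astype(float)
for v in range(282,300,2):
    print(v,g[v,348:376].astype(int).tolist())
print()
for u in (357,360,363): print(u,g[292:318,u].astype(int).tolist())
tc=np.array([.4767,.2149,.1904])
for dz in(-.040,-.052,-.056):
  for sx in(1,-1):
    m=.009 if dz==-.056 else .011
    print(dz,sx,proj("side",tc+[sx*m,m,dz]).round(1))
for a in(1,-1):
  for b in(1,-1): print("mouth",a,b,proj("side",[.4755+a*.017,.2174+b*.017,.1]).round(1),proj("side",[.4755+a*.012,.2174+b*.012,.1]).round(1))
E
```

```text
282 [98, 91, 92, 97, 102, 111, 130, 145, 155, 156, 154, 156, 156, 156, 157, 156, 157, 156, 158, 154, 149, 151, 155, 145, 125, 117, 119, 123]
284 [93, 89, 91, 97, 103, 115, 131, 146, 155, 155, 156, 155, 157, 156, 156, 156, 156, 156, 156, 152, 152, 166, 184, 171, 137, 112, 110, 115]
286 [90, 90, 96, 101, 108, 117, 133, 147, 152, 154, 155, 154, 155, 155, 156, 155, 156, 156, 156, 153, 154, 171, 196, 197, 165, 129, 119, 120]
288 [101, 102, 105, 108, 109, 118, 134, 148, 153, 155, 155, 154, 156, 153, 155, 155, 155, 155, 154, 151, 149, 156, 160, 153, 135, 123, 128, 130]
290 [110, 111, 110, 109, 108, 117, 136, 148, 154, 154, 156, 153, 155, 155, 153, 155, 154, 153, 154, 149, 137, 127, 119, 114, 113, 122, 128, 135]
292 [115, 116, 114, 110, 110, 119, 138, 150, 153, 154, 155, 155, 155, 152, 155, 156, 154, 153, 151, 147, 139, 132, 126, 119, 117, 125, 129, 133]
294 [116, 118, 116, 112, 113, 124, 138, 149, 154, 151, 153, 154, 154, 154, 154, 153, 154, 154, 152, 148, 137, 129, 122, 116, 120, 128, 133, 139]
296 [112, 115, 113, 111, 114, 125, 139, 149, 151, 151, 152, 153, 152, 153, 153, 151, 152, 151, 1
[... 194 characters left out ...]

357 [154, 154, 151, 154, 151, 150, 152, 147, 132, 121, 120, 132, 144, 152, 158, 156, 155, 154, 155, 155, 156, 156, 158, 156, 155, 154]
360 [155, 154, 154, 153, 152, 152, 153, 149, 139, 122, 118, 126, 141, 155, 161, 159, 156, 154, 155, 154, 155, 156, 156, 157, 155, 153]
363 [156, 152, 153, 152, 151, 153, 152, 152, 145, 127, 113, 117, 132, 149, 160, 158, 154, 153, 153, 154, 153, 153, 154, 154, 156, 155]
-0.04 1 [353.1 294.9]
-0.04 -1 [366.9 297. ]
-0.052 1 [353.  299.8]
-0.052 -1 [366.6 301.9]
-0.056 1 [354.3 300.7]
-0.056 -1 [365.4 302.4]
mouth 1 1 [348.8 318.5] [352.2 316.6]
mouth 1 -1 [351.9 302.4] [354.4 305.1]
mouth -1 1 [369.3 321.8] [366.7 318.9]
mouth -1 -1 [371.8 305.4] [368.5 307.3]
```

```bash
python3 - <<'E'
from h import *
q=r.capture("top")[:,:,::-1].copy(); cv2.imwrite("pics/top6.png",q)
crop(q,170,220,240,290,8,"pics/g4.png")
s=r.get_state(); tc=s["tcp_pos"]; print(s["time_s"],tc,s["eef_rot"],s["contact_force"])
for y in (-.035,.035):
  for x in(.009,-.009): print("bar",x,y,proj("top",tc+[x-.0012,y,.054]).round(1))
for x in(.011,-.011): print("postbot",proj("top",tc+[x-.0012,-.011,-.052]).round(1),proj("top",tc+[x-.0012,-.011,.042]).round(1))
for a in(1,-1):
  for b in(1,-1): print("mouth",a,b,proj("top",[.4757+a*.017,.2185+b*.017,.1]).round(1),proj("top",[.4757+a*.012,.2185+b*.012,.1]).round(1))
E
```

```text
7.4167 [0.47667325 0.2149953  0.19048013] [-1.79769589e+02  6.19962191e-02 -9.07591040e+01] [ 0.61828435 -0.5427572  -2.49685321]
bar 0.009 -0.035 [197.3 244.8]
bar -0.009 -0.035 [197.1 254.3]
bar 0.009 0.035 [160.4 245.6]
bar -0.009 0.035 [160.1 255.1]
postbot [198.6 247. ] [186.4 244.4]
postbot [198.4 257.4] [186.1 255.8]
mouth 1 1 [188.8 245.4] [191.  247.6]
mouth 1 -1 [204.1 245.1] [201.8 247.4]
mouth -1 1 [188.4 260.9] [190.7 258.5]
mouth -1 -1 [203.8 260.5] [201.6 258.3]
```

View pics/g4.png

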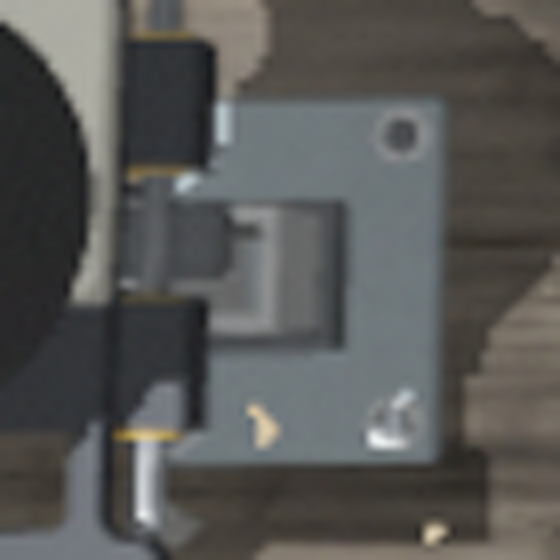

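carry_out([
  [0.0003,0.0055,0,0,0,0.003],
  [0,0,-0.01,0,0,0],
  [0,0,-0.01,0,0,0],
  [0,0,0,0,0,0],
  [0,0,0,0,0,0],
])

```text
time_s: 7.83
tcp_pos: [0.477, 0.2202, 0.1685]
eef_rot: [-179.8, 0.1, -90.7]
contact_force: [0.6, 0.7, -2.7]
gripper_width: 0.0218
```

```bash
python3 - <<'E'
from h import *
s=r.get_state(); print(s["time_s"],s["tcp_pos"],s["eef_rot"],s["contact_force"])
q=r.capture("side")[:,:,::-1].copy(); cv2.imwrite("pics/side7.png",q)
crop(q,330,240,400,350,7,"pics/g5.png")
s=r.get_state(); print(s["time_s"],s["tcp_pos"],s["eef_rot"],s["contact_force"])
tc=s["tcp_pos"]
g=cv2.cvtColor(q,cv2.COLOR_BGR2GRAY).astype(float)
for v in range(294,306,2):
    print(v,g[v,344:380].astype(int).tolist())
for dz in(-.040,-.052,-.056):
  for sx in(1,-1):
    m=.009 if dz==-.056 else .011
    print(dz,sx,proj("side",tc+[sx*m,m,dz]).round(1))
E
```

```text
7.8333 [0.47704993 0.22019682 0.16852286] [-1.79756784e+02  1.08306341e-01 -9.06647300e+01] [ 0.6227333   0.73316623 -2.724565  ]
7.8833 [0.47681963 0.22005377 0.16835272] [-1.79787336e+02  9.36414470e-02 -9.06718544e+01] [ 0.48699152 -0.25000619 -4.22607392]
294 [110, 114, 118, 118, 117, 121, 116, 114, 121, 135, 149, 157, 160, 158, 159, 158, 157, 158, 158, 158, 158, 157, 153, 143, 134, 129, 123, 118, 122, 131, 138, 146, 151, 145, 128, 116]
296 [106, 109, 111, 111, 114, 115, 115, 114, 121, 135, 152, 158, 157, 158, 157, 159, 158, 157, 159, 158, 157, 158, 152, 144, 133, 125, 120, 119, 126, 133, 137, 139, 135, 127, 119, 114]
298 [105, 109, 108, 109, 110, 113, 113, 112, 122, 139, 151, 155, 158, 158, 158, 158, 157, 159, 158, 157, 157, 158, 152, 142, 130, 123, 116, 120, 129, 134, 135, 135, 130, 122, 115, 114]
300 [107, 111, 109, 109, 109, 110, 110, 111, 122, 138, 153, 156, 155, 157, 156, 157, 157, 157, 158, 156, 157, 155, 150, 138, 128, 119, 115, 123, 133, 135, 137, 133, 128, 116, 114, 111]
302 [109, 106, 107, 108, 109, 112, 112, 116, 127, 143, 154, 156, 157, 156, 156, 157, 157, 156, 156, 156, 155, 155, 148, 138, 126, 116, 115, 127, 135, 136, 134, 131, 123, 115, 111, 110]
304 [108, 107, 105, 107, 111, 113, 117, 126, 138, 150, 153, 156, 155, 156, 156, 155, 155, 157, 157, 157, 156, 155, 147, 138, 128, 120, 122, 131, 137, 135, 134, 129, 122, 115, 112, 109]
-0.04 1 [352.3 306.4]
-0.04 -1 [365.8 308.5]
-0.052 1 [352.1 311.1]
-0.052 -1 [365.5 313.2]
-0.056 1 [353.4 311.8]
-0.056 -1 [364.4 313.6]
```

View pics/g5.png

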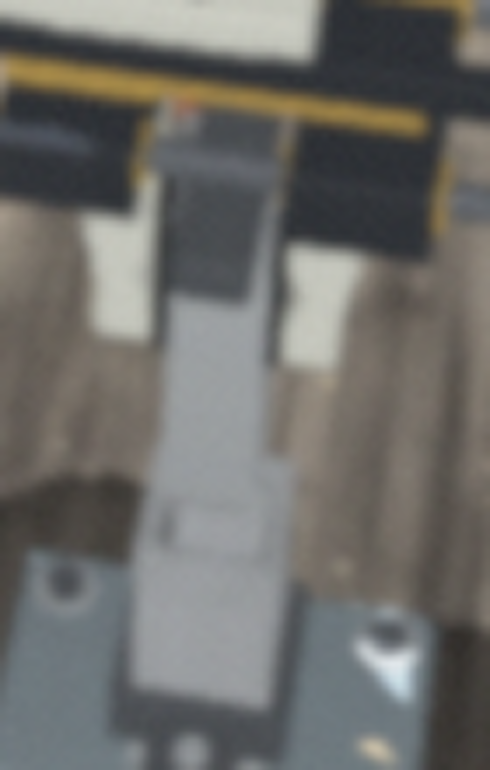

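carry_out([
  [0.0006,0,-0.006,0,0,0],
  [0,0,-0.004,0,0,0],
  [0,0,0,0,0,0],
])

```text
time_s: 8.13
tcp_pos: [0.4776, 0.2202, 0.1575]
eef_rot: [-179.8, 0.1, -90.7]
contact_force: [0.2, -0.3, -2.4]
gripper_width: 0.0218
```

carry_out([
  [0,0,-0.004,0,0,0],
  [0,0,-0.003,0,0,0],
  [0,0,0,0,0,0],
])

```text
time_s: 8.38
tcp_pos: [0.478, 0.2199, 0.1517]
eef_rot: [-179.7, 0.1, -90.6]
contact_force: [-4.3, 0.5, 2.6]
gripper_width: 0.0219
```

carry_out([
  [-0.001,0,0,0,0,0],
  [0,0,0,0,0,0],
])

```text
time_s: 8.55
tcp_pos: [0.4771, 0.2197, 0.1519]
eef_rot: [-179.7, 0.1, -90.6]
contact_force: [-0.7, -0.2, -1.5]
gripper_width: 0.0214
```

```bash
python3 - <<'E'
from h import *
s=r.get_state(); print(s["time_s"],s["tcp_pos"],s["eef_rot"],s["contact_force"],s["moment"])
q=r.capture("side")[:,:,::-1].copy(); cv2.imwrite("pics/side8.png",q)
crop(q,330,240,400,350,7,"pics/g6.png")
E
```

```text
8.55 [0.47714324 0.21971149 0.15189188] [-1.79673381e+02  5.36366470e-02 -9.06003190e+01] [-0.66463142 -0.16756663 -1.48442913] [-0.10834248  0.07912113 -0.02783122]
```

View pics/g6.png

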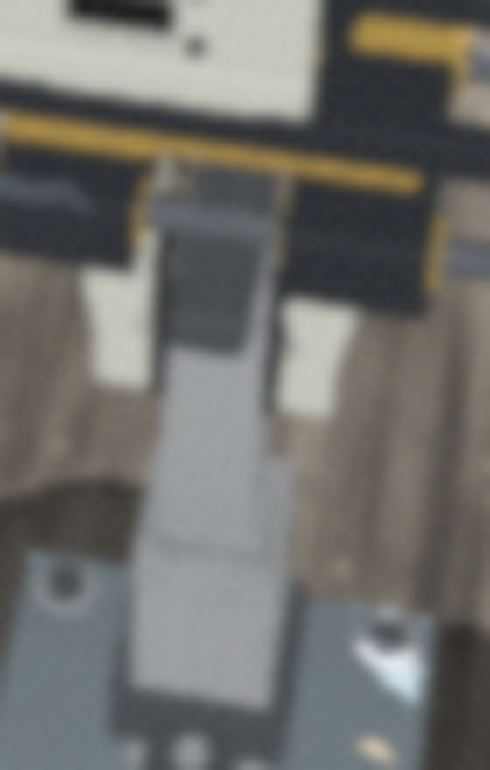

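carry_out([
  [-0.0003,0,-0.004,0,0,0],
  [0,0,-0.003,0,0,0],
  [0,0,0,0,0,0],
])

```text
time_s: 8.85
tcp_pos: [0.4765, 0.2194, 0.1438]
eef_rot: [-179.7, 0.0, -90.6]
contact_force: [0.6, -0.2, -2.8]
gripper_width: 0.0223
```

carry_out([
  [0.0003,0.0002,-0.005,0,0,0],
  [0,0,-0.005,0,0,0],
  [0,0,0,0,0,0],
])

```text
time_s: 9.1
tcp_pos: [0.4765, 0.2193, 0.1321]
eef_rot: [-179.8, 0.0, -90.6]
contact_force: [-0.6, -0.4, -3.0]
gripper_width: 0.0221
```

carry_out([
  [0,0,-0.005,0,0,0],
  [0,0,-0.004,0,0,0],
  [0,0,0,0,0,0],
])

```text
time_s: 9.35
tcp_pos: [0.4765, 0.2194, 0.1216]
eef_rot: [-179.8, -0.0, -90.6]
contact_force: [-0.0, 0.8, -2.1]
gripper_width: 0.0216
```

carry_out([
  [0,0,-0.004,0,0,0],
  [0,0,-0.004,0,0,0],
  [0,0,0,0,0,0],
])

```text
time_s: 9.6
tcp_pos: [0.4765, 0.2194, 0.1125]
eef_rot: [-179.8, -0.0, -90.6]
contact_force: [-0.2, -0.7, -2.9]
gripper_width: 0.0219
```

carry_out([
  [0,0,-0.003,0,0,0],
  [0,0,-0.003,0,0,0],
  [0,0,0,0,0,0],
])

```text
time_s: 9.85
tcp_pos: [0.4766, 0.2195, 0.106]
eef_rot: [-179.8, -0.0, -90.6]
contact_force: [-0.2, 0.7, -3.3]
gripper_width: 0.0216
```

```bash
python3 - <<'E'
from h import *
s=r.get_state(); print(s["time_s"],s["tcp_pos"],s["eef_rot"],s["contact_force"],s["moment"],s["gripper_width"])
q=r.capture("side")[:,:,::-1].copy(); cv2.imwrite("pics/side9.png",q)
crop(q,320,250,410,360,7,"pics/g7.png")
E
```

```text
9.85 [0.47658714 0.21951106 0.10595777] [-1.79780121e+02 -1.94373853e-02 -9.06276167e+01] [-0.2182517   0.67178736 -3.26147073] [ 0.07954875 -0.06375032 -0.01789298] 0.021628196663897162
```

View pics/g7.png

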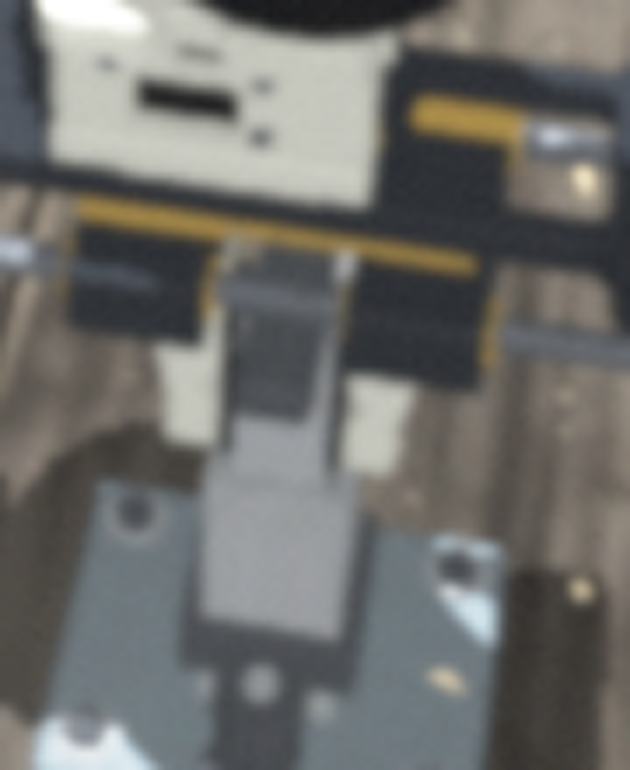

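carry_out([
  [0,0,-0.002,0,0,0],
  [0,0,0,0,0,0],
])

```text
time_s: 10.07
tcp_pos: [0.4767, 0.2195, 0.1042]
eef_rot: [-179.8, -0.0, -90.6]
contact_force: [-0.4, 0.1, -3.5]
gripper_width: 0.0219
```

carry_out([
  [0,0,0,0,0,0],
  [0,0,0,0,0,0],
  [0,0,0,0,0,0],
  [0,0,0,0,0,0],
  [0,0,0,0,0,0],
], fingers=-0.1)

```text
time_s: 10.48
tcp_pos: [0.4782, 0.2209, 0.1059]
eef_rot: [-179.6, 0.1, -90.6]
contact_force: [-0.3, 0.2, 0.2]
gripper_width: 0.0466
```

```bash
python3 - <<'E'
from h import *
s=r.get_state(); print(s["time_s"],s["tcp_pos"],s["eef_rot"],s["contact_force"],s["moment"],s["gripper_width"])
q=r.capture("side")[:,:,::-1].copy(); cv2.imwrite("pics/side9.png",q)
crop(q,320,250,410,360,7,"pics/g8.png")
E
```

```text
10.4833 [0.47822407 0.22092328 0.10585886] [-1.79571810e+02  1.33321057e-01 -9.05733267e+01] [-0.25988737  0.1971689   0.21471651] [ 0.05567141  0.0223308  -0.01137202] 0.04662347677616188
```

View pics/g8.png

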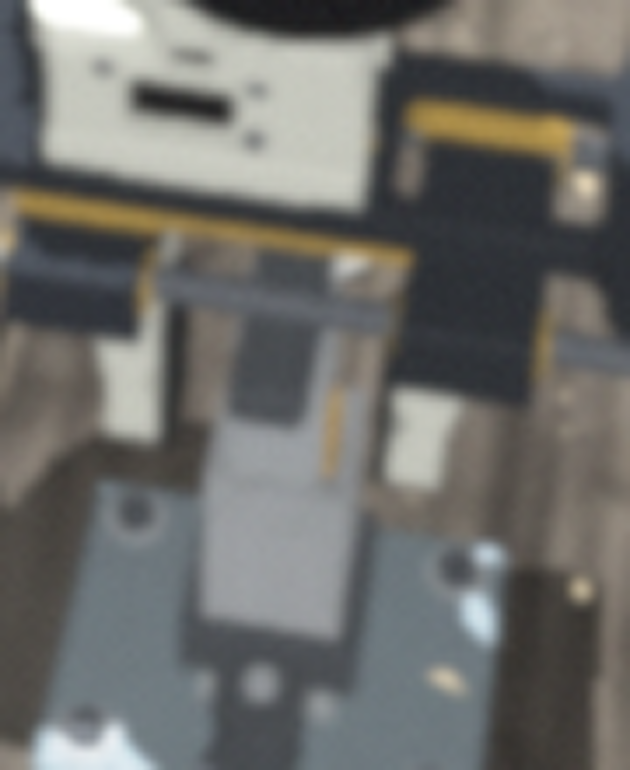

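carry_out([
  [-0.001,-0.001,0.015,0,0,0],
  [0,0,0.02,0,0,0],
  [0,0,0.025,0,0,0],
  [0,0,0.02,0,0,0],
  [0,0,0,0,0,0],
])

```text
time_s: 10.95
tcp_pos: [0.4765, 0.2191, 0.1884]
eef_rot: [-179.7, -0.0, -90.6]
contact_force: [0.3, -0.3, 0.8]
gripper_width: 0.0481
```

carry_out([
  [0,-0.002,0,0,0,0],
  [0,0,0,0,0,0],
  [0,0,0,0,0,0],
  [0,0,0,0,0,0],
  [0,0,0,0,0,0],
  [0,0,0,0,0,0],
  [0,0,0,0,0,0],
  [0,0,0,0,0,0],
  [0,0,0,0,0,0],
], fingers=1, force=15)

```text
time_s: 11.7
tcp_pos: [0.4755, 0.2161, 0.1855]
eef_rot: [-179.8, -0.1, -90.6]
contact_force: [1.2, -0.1, 0.6]
gripper_width: 0.0005
```

```bash
python3 - <<'E'
from h import *
for n in C:
    q=r.capture(n)[:,:,::-1].copy(); cv2.imwrite(f"pics/{n}10.png",q)
    if n=="side": crop(q,310,230,410,350,6,"pics/h1.png")
    else: crop(q,150,220,240,290,7,"pics/h2.png")
s=r.get_state(); print(s["time_s"],s["tcp_pos"],s["eef_rot"],s["contact_force"],s["moment"],s["gripper_width"])
E
```

```text
11.8 [0.47547928 0.21610468 0.18564107] [-1.79820007e+02 -9.94113203e-02 -9.05937674e+01] [0.24887932 0.97824786 1.15545421] [ 0.10581969 -0.03775612 -0.0222565 ] 0.0005851970599752791
```

View pics/h1.png

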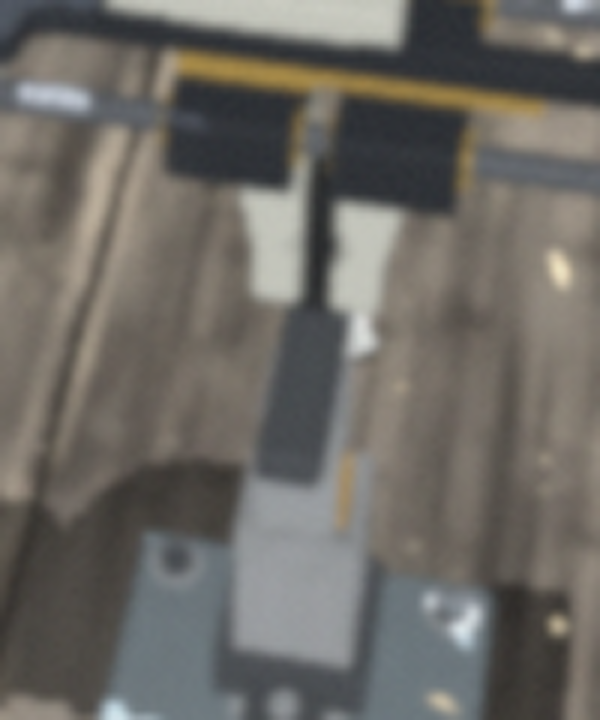

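View pics/h2.png

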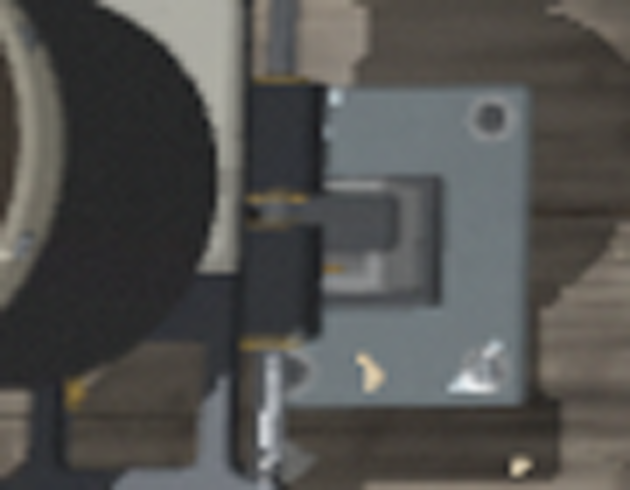

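carry_out([
  [0.001,0.001,-0.01,0,0,0],
  [0,0,-0.008,0,0,0],
  [0,0,-0.004,0,0,0],
  [0,0,-0.003,0,0,0],
])

```text
time_s: 12.13
tcp_pos: [0.4768, 0.2175, 0.1587]
eef_rot: [-179.8, -0.0, -90.6]
contact_force: [0.4, 0.0, 0.1]
gripper_width: 0.0004
```

carry_out([
  [0,0,-0.004,0,0,0],
  [0,0,-0.004,0,0,0],
])

```text
time_s: 12.3
tcp_pos: [0.4771, 0.2176, 0.1501]
eef_rot: [-179.7, -0.1, -90.6]
contact_force: [-1.1, 0.7, 3.8]
gripper_width: 0.0006
```

carry_out([
  [0,0,-0.004,0,0,0],
  [0,0,-0.004,0,0,0],
])

```text
time_s: 12.47
tcp_pos: [0.4772, 0.2177, 0.1417]
eef_rot: [-179.7, -0.0, -90.6]
contact_force: [-2.1, -0.3, 4.0]
gripper_width: 0.0005
```

Moving smoothly at about 4 N.

carry_out([
  [0,0,-0.004,0,0,0],
  [0,0,-0.004,0,0,0],
])

```text
time_s: 12.63
tcp_pos: [0.4771, 0.2176, 0.1333]
eef_rot: [-179.7, -0.0, -90.6]
contact_force: [-2.3, 0.1, 5.8]
gripper_width: 0.0005
```

carry_out([
  [0,0,-0.003,0,0,0],
  [0,0,-0.003,0,0,0],
])

```text
time_s: 12.8
tcp_pos: [0.4767, 0.2175, 0.1265]
eef_rot: [-179.7, -0.0, -90.6]
contact_force: [-1.5, -0.7, 4.8]
gripper_width: 0.0006
```

carry_out([
  [0,0,-0.002,0,0,0],
  [0,0,-0.002,0,0,0],
])

```text
time_s: 12.97
tcp_pos: [0.4772, 0.2177, 0.1221]
eef_rot: [-179.7, -0.0, -90.5]
contact_force: [-3.2, -3.3, 26.9]
gripper_width: 0.0003
```

carry_out([
  [0,0,0.01,0,0,0],
  [0,0,0.02,0,0,0],
  [0,0,0.02,0,0,0],
  [0,0,0,0,0,0],
])

```text
time_s: 13.3
tcp_pos: [0.477, 0.2169, 0.1726]
eef_rot: [-179.8, -0.2, -90.5]
contact_force: [0.5, 0.6, -0.2]
gripper_width: 0.0006
```

```bash
python3 - <<'E'
from h import *
for n in C:
    q=r.capture(n)[:,:,::-1].copy(); cv2.imwrite(f"pics/{n}11.png",q)
    if n=="side": crop(q,310,250,410,390,5,"pics/i1.png")
    else: crop(q,150,220,240,290,7,"pics/i2.png")
s=r.get_state(); print(s["time_s"],s["tcp_pos"],s["eef_rot"],s["contact_force"],s["moment"],s["gripper_width"])
E
```

```text
13.4 [0.47558678 0.21616254 0.16979961] [-179.98750789   -0.27927312  -90.59243777] [-0.245444   -0.01825216 -1.21890643] [ 0.20707071  0.03654676 -0.01494026] 0.0004595729102676142
```

View pics/i1.png

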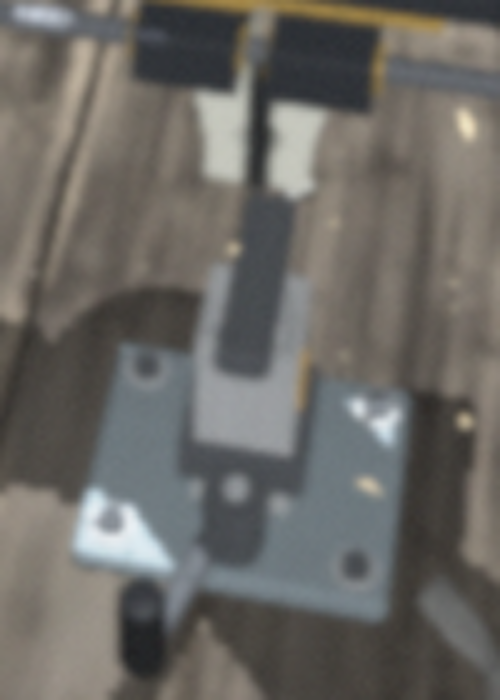

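View pics/i2.png

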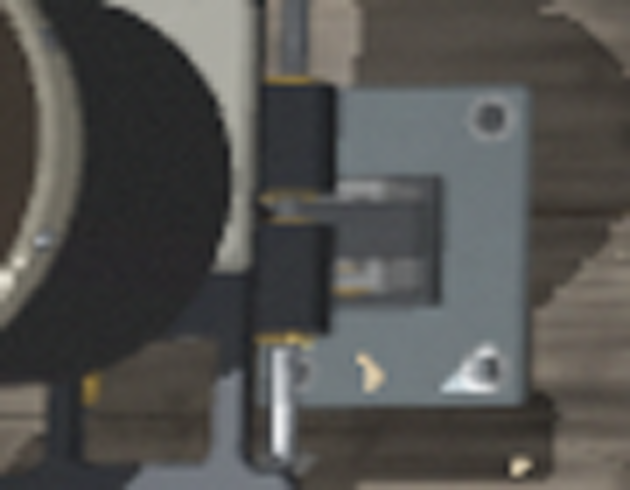

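```bash
python3 - <<'E'
from h import *
q=cv2.imread("pics/side11.png"); crop(q,320,350,360,395,12,"pics/j1.png")
t=cv2.imread("pics/top0.png"); crop(t,150,235,200,260,12,"pics/j2.png")
P=np.array([.4757,.218])
for v in(0.,.1,.2,.3,.4):
    a=np.radians(90-35)+v-np.radians(.7); k=P+np.array([.0004,.031])+.065*np.array([np.cos(a),np.sin(a)])
    print(v,k.round(4),proj("side",[*k,.071]).round(1),proj("side",[*k,.033]).round(1),proj("top",[*k,.071]).round(1))
E
```

```text
0.0 [0.514  0.3018] [328.1 362.5] [328.4 375.5] [163.4 237.5]
0.1 [0.5086 0.3053] [331.1 365.1] [331.2 378.1] [161.8 239.9]
0.2 [0.5028 0.3083] [334.3 367.4] [334.4 380.5] [160.4 242.5]
0.3 [0.4967 0.3106] [337.9 369.5] [337.8 382.5] [159.2 245.1]
0.4 [0.4905 0.3124] [341.6 371.2] [341.5 384.2] [158.3 247.9]
```

View pics/j1.png

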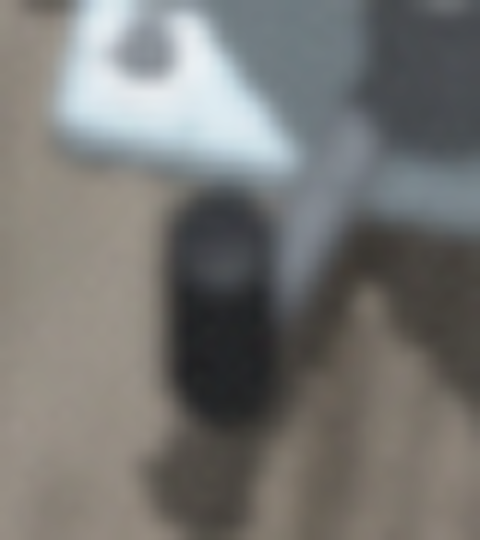

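View pics/j2.png

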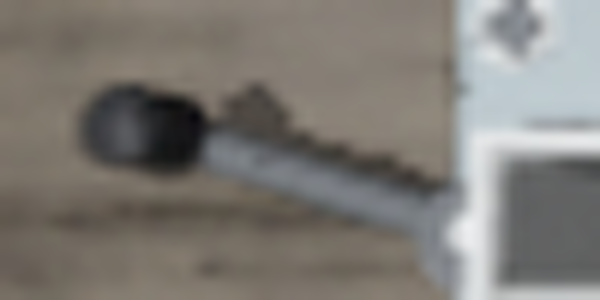

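carry_out([
  [0.004,0.018,0.003,0,0,0],
  [0.005,0.025,0,0,0,0],
  [0.005,0.025,0,0,0,0],
  [0.004,0.02,0,0,0,0],
  [0,0,0,0,0,0],
  [0,0,0,0,0,0],
], fingers=0.05)

```text
time_s: 13.9
tcp_pos: [0.4918, 0.3053, 0.1685]
eef_rot: [179.7, -0.5, -90.8]
contact_force: [-0.5, -0.8, -0.5]
gripper_width: 0.0349
```

```bash
python3 - <<'E'
from h import *
s=r.get_state(); print(s["time_s"],s["tcp_pos"],s["eef_rot"],s["contact_force"],s["gripper_width"])
E
```

```text
13.9 [0.49182912 0.30530638 0.16845481] [179.72526645  -0.46062586 -90.77236082] [-0.4545813  -0.78127008 -0.4636848 ] 0.03485997744024067
```

carry_out([
  [0.005,0.005,-0.02,0,0,0],
  [0,0,-0.025,0,0,0],
  [0,0,-0.02,0,0,0],
  [0,0,0,0,0,0],
  [0,0,0,0,0,0],
])

```text
time_s: 14.32
tcp_pos: [0.4957, 0.3077, 0.0999]
eef_rot: [179.6, -0.6, -90.8]
contact_force: [1.0, -0.3, 0.6]
gripper_width: 0.0415
```

```bash
python3 - <<'E'
from h import *
q=r.capture("side")[:,:,::-1].copy(); crop(q,280,280,410,400,6,"pics/k1.png")
s=r.get_state(); print(s["time_s"],s["tcp_pos"],s["eef_rot"],s["contact_force"],s["gripper_width"])
E
```

```text
14.3667 [0.49549507 0.30748799 0.09978976] [179.60450045  -0.56142269 -90.82377396] [-0.14903204 -0.03840872 -0.51031253] 0.04162716151252448
```

View pics/k1.png

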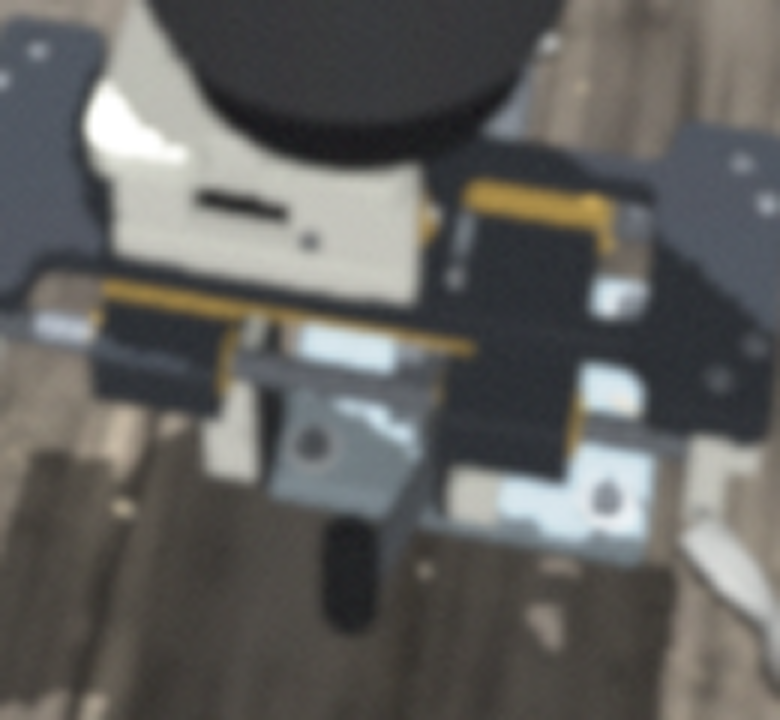

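carry_out([
  [0.001,0.003,-0.012,0,0,0],
  [0,0,-0.014,0,0,0],
  [0,0,-0.01,0,0,0],
  [0,0,0,0,0,0],
])

```text
time_s: 14.7
tcp_pos: [0.4985, 0.3118, 0.0662]
eef_rot: [179.9, -0.3, -90.8]
contact_force: [-0.4, -1.0, -0.6]
gripper_width: 0.0415
```

```bash
python3 - <<'E'
from h import *
q=r.capture("side")[:,:,::-1].copy(); crop(q,280,280,410,400,6,"pics/k2.png")
s=r.get_state(); print(s["time_s"],s["tcp_pos"],s["eef_rot"],s["contact_force"],s["gripper_width"])
E
```

```text
14.75 [0.49884339 0.31210793 0.06711996] [179.92593405  -0.23593057 -90.83017645] [-0.11175912 -1.04861596  1.29268835] 0.04140102434428516
```

View pics/k2.png

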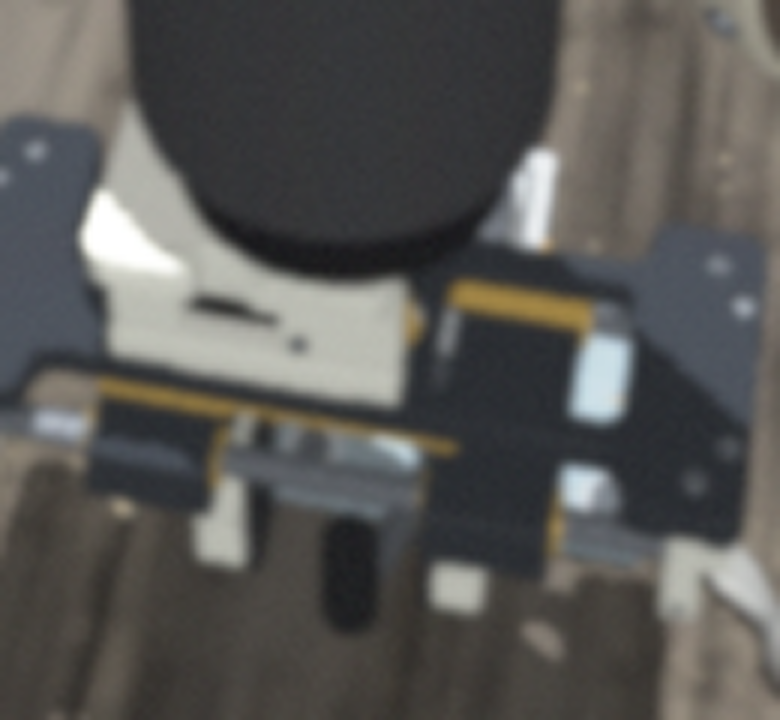

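carry_out([
  [-0.004,0,-0.009,0,0,0],
  [-0.004,0,0,0,0,0],
  [-0.005,0,0,0,0,0],
  [-0.005,0,0,0,0,0],
])

```text
time_s: 15.08
tcp_pos: [0.4814, 0.3133, 0.0592]
eef_rot: [-179.9, -0.1, -90.8]
contact_force: [1.1, 1.4, -1.0]
gripper_width: 0.0417
```

carry_out([
  [-0.005,0,0,0,0,0],
  [-0.005,0,0,0,0,0],
  [-0.005,0,0,0,0,0],
])

```text
time_s: 15.33
tcp_pos: [0.4659, 0.3151, 0.0608]
eef_rot: [-179.7, 0.1, -90.8]
contact_force: [1.8, 1.1, -1.5]
gripper_width: 0.0413
```

carry_out([
  [-0.005,0,-0.001,0,0,0],
  [-0.005,-0.001,0,0,0,0],
  [-0.005,-0.001,0,0,0,0],
])

```text
time_s: 15.58
tcp_pos: [0.4496, 0.3139, 0.0608]
eef_rot: [-179.6, 0.2, -90.7]
contact_force: [1.5, 1.4, -0.5]
gripper_width: 0.0415
```

carry_out([
  [-0.005,-0.002,0,0,0,0],
  [-0.004,-0.002,0,0,0,0],
  [-0.004,-0.002,0,0,0,0],
])

```text
time_s: 15.83
tcp_pos: [0.4349, 0.3075, 0.0609]
eef_rot: [-179.6, 0.2, -90.7]
contact_force: [2.2, 2.0, 0.2]
gripper_width: 0.0416
```

```bash
python3 - <<'E'
from h import *
q=r.capture("side")[:,:,::-1].copy(); crop(q,300,280,430,400,6,"pics/k3.png")
s=r.get_state(); print(s["time_s"],s["tcp_pos"],s["eef_rot"],s["contact_force"],s["gripper_width"])
E
```

```text
15.8833 [0.43409097 0.30684966 0.06086458] [-179.65863752    0.20968045  -90.71351297] [ 0.23298371 -0.30944581 -0.17322245] 0.041490674921581226
```

View pics/k3.png

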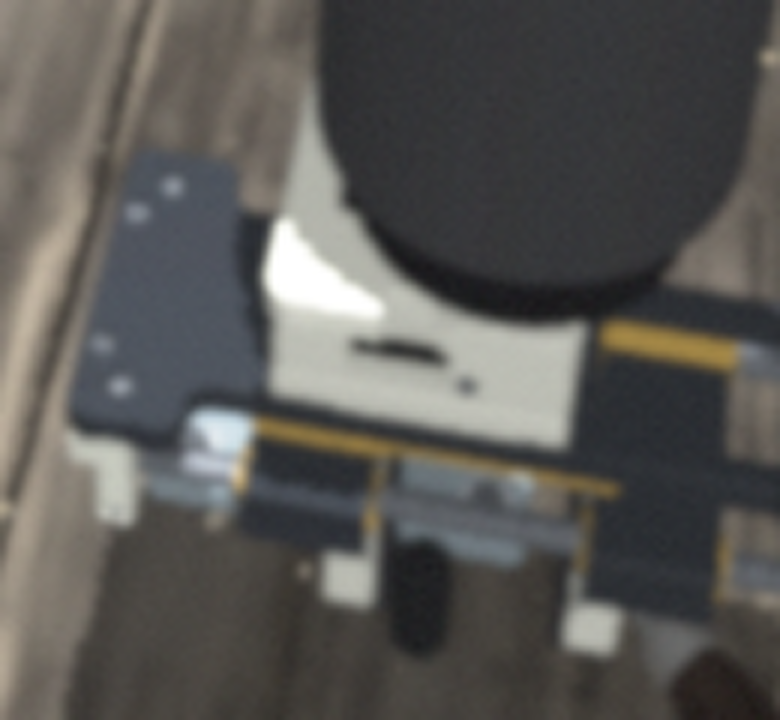

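carry_out([
  [-0.003,-0.001,0,0,0,0],
  [-0.003,-0.001,0,0,0,0],
])

```text
time_s: 16.05
tcp_pos: [0.4278, 0.3042, 0.0609]
eef_rot: [-179.6, 0.2, -90.7]
contact_force: [11.1, 0.3, -2.7]
gripper_width: 0.0421
```

carry_out([
  [-0.003,-0.001,0,0,0,0],
  [-0.002,0,0,0,0,0],
])

```text
time_s: 16.22
tcp_pos: [0.4274, 0.3043, 0.0612]
eef_rot: [-179.2, 0.3, -90.6]
contact_force: [21.9, -5.7, -16.1]
gripper_width: 0.0418
```

carry_out([
  [0.007,0,0,0,0,0],
  [0.004,0,0,0,0,0],
  [0,0,0,0,0,0],
])

```text
time_s: 16.47
tcp_pos: [0.4385, 0.3026, 0.0603]
eef_rot: [-179.3, 0.2, -90.7]
contact_force: [0.4, 0.5, 0.1]
gripper_width: 0.0417
```

```bash
python3 - <<'E'
from h import *
s=r.get_state(); print(s["time_s"],s["tcp_pos"],s["eef_rot"],s["contact_force"],s["gripper_width"])
E
```

```text
16.4667 [0.43845737 0.30260145 0.06033733] [-179.27326971    0.20771639  -90.67753691] [0.35794726 0.45508985 0.13927255] 0.04170983612273864
```

carry_out([
  [0,0,0.015,0,0,0],
  [0,0,0.03,0,0,0],
  [0,0.005,0.035,0,0,0],
  [0,0.03,0.03,0,0,0],
  [0,0.035,0.02,0,0,0],
  [0,0.035,0.01,0,0,0],
  [0,0.035,0,0,0,0],
  [0,0.035,0,0,0,0],
  [0,0.02,0,0,0,0],
  [0,0,0,0,0,0],
  [0,0,0,0,0,0],
])

```text
time_s: 17.38
tcp_pos: [0.4292, 0.4998, 0.206]
eef_rot: [180.0, -0.1, -91.0]
contact_force: [0.2, -0.9, -0.0]
gripper_width: 0.0417
```

```bash
python3 - <<'E'
from h import *
for n in C:
    q=r.capture(n)[:,:,::-1].copy(); cv2.imwrite(f"pics/{n}12.png",q)
    if n=="side": crop(q,300,270,420,390,5,"pics/l1.png")
    else: crop(q,130,210,250,290,6,"pics/l2.png")
s=r.get_state(); print(s["time_s"],s["tcp_pos"],s["eef_rot"],s["contact_force"],s["gripper_width"])
a=np.radians(90+34-.7);k=[.4761+.065*np.cos(a),.249+.065*np.sin(a),.071]
print(proj("side",k),proj("top",k), proj("side",[.4707-.02,.218,.069]))
E
```

```text
17.4833 [0.42941632 0.4986972  0.20603464] [ 1.79999585e+02 -1.57223449e-01 -9.10896074e+01] [ 0.41306474 -0.62109256  0.55919265] 0.041770251351692864
[374.55847819 371.75700922] [161.54821662 270.00668387] [374.23189245 325.95510081]
```

View pics/l1.png

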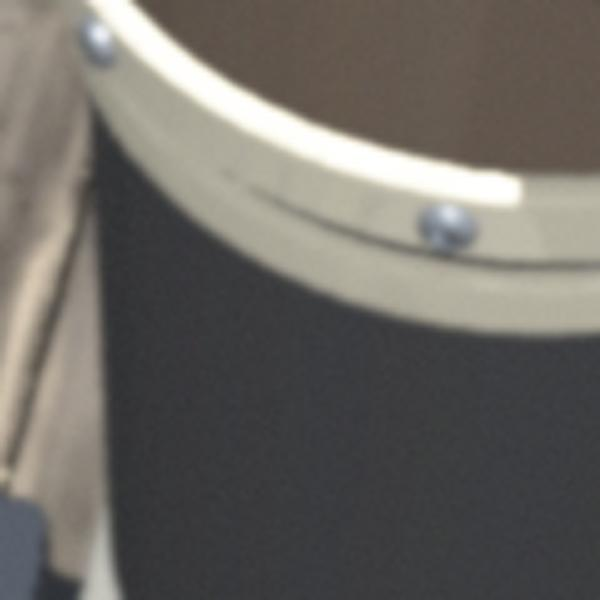

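View pics/top12.png

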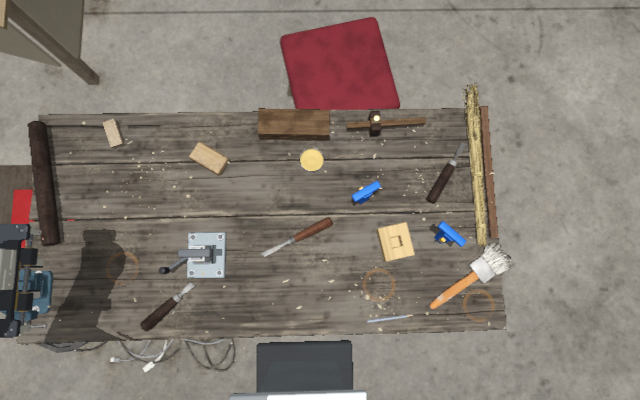

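View pics/side12.png

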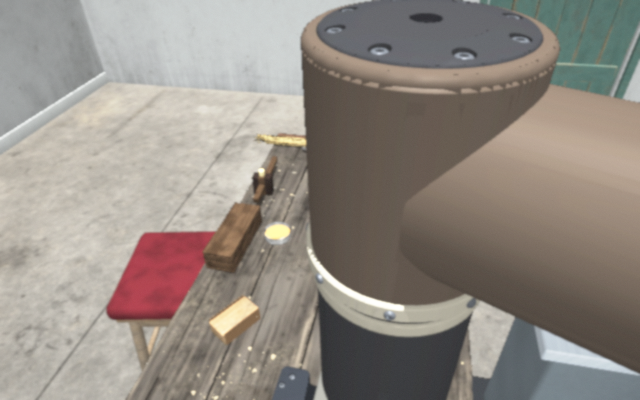

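carry_out([
  [-0.03,0.025,0.01,0,0,0],
  [-0.03,0.025,0.01,0,0,0],
  [-0.03,0.025,0.01,0,0,0],
  [-0.03,0.025,0,0,0,0],
  [-0.02,0.02,0,0,0,0],
  [-0.02,0,0,0,0,0],
  [0,0,0,0,0,0],
  [0,0,0,0,0,0],
])

```text
time_s: 18.15
tcp_pos: [0.2647, 0.6116, 0.2377]
eef_rot: [179.8, -0.4, -91.7]
contact_force: [0.4, -0.6, 0.4]
gripper_width: 0.0415
```

```bash
python3 - <<'E'
from h import *
q=r.capture("side")[:,:,::-1].copy(); cv2.imwrite("pics/side13.png",q); crop(q,310,280,410,390,5,"pics/l1.png")
q=cv2.imread("pics/top12.png"); crop(q,150,225,240,285,8,"pics/l2.png")
s=r.get_state(); print(s["time_s"],s["tcp_pos"],s["contact_force"],s["qd"])
E
```

```text
18.2 [0.26500621 0.61144367 0.23784113] [-0.30907171  0.05917629  0.25826939] [-1.30319257  0.25432948  0.52329294  0.2543363  -0.02355758  0.23560997]
```

View pics/l1.png

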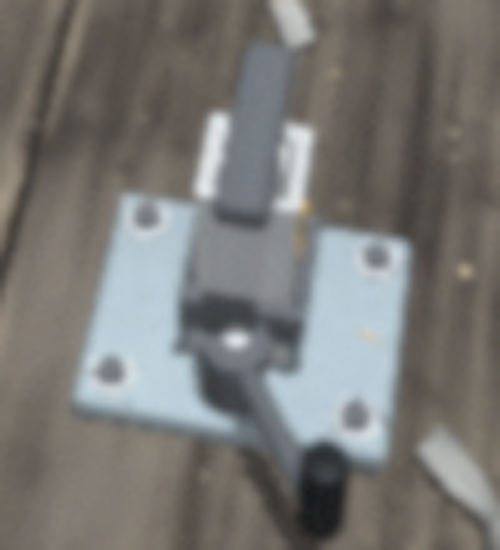

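View pics/l2.png

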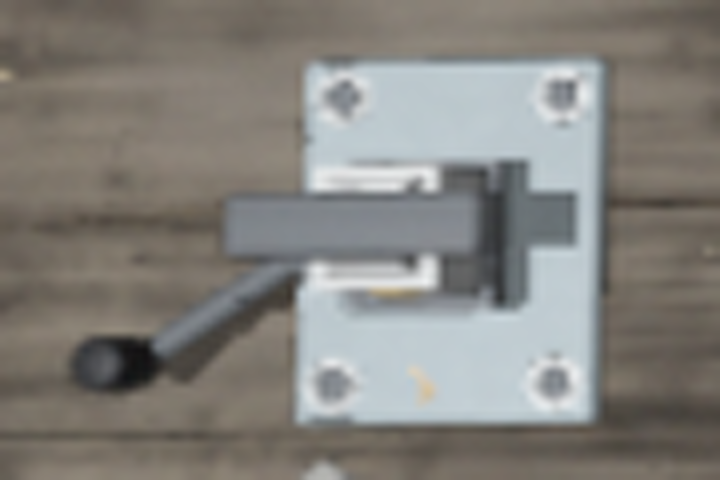

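```bash
python3 - <<'E'
from h import *
a=cv2.imread("pics/top0.png").astype(int);b=cv2.imread("pics/top12.png").astype(int)
for n,(x0,y0,x1,y1) in dict(tin=(298,146,326,174),sand=(186,140,232,176),chisel_mid=(260,215,335,260)).items(): print(n,abs(a-b)[y0:y1,x0:x1].mean().round(2))
r.close_job()
E
```

```text
tin 0.65
sand 0.7
chisel_mid 0.81
the job is handed in; nothing more can be done
```

The tool rest is home in its stand with the button out through the window, and the clamp lever is at its clamped stop. I handed the job in at about 18 s of the 64 s allowed.

**What I did**
- I pinched the button flush (22 mm opening), lifted the rest out of the block and lowered it into the tube's mouth. The first light contact, about 5 N on the rim, needed a 1 mm shift in x.
- I let go with about 7 mm of the button inside the tube, then pushed the crossbar down with the closed fingers at about 4 to 6 N until it stopped.
- I swept the lever's knob round to its other stop between the open fingers, let go and moved the arm clear.

**Last checks**
- **Seating:** the crossbar's top was touched at z = 0.122 m, as specified. The final contact with the tube's floor briefly read 27 N before I lifted off.
- **Button:** brass shows at the window side of the tube in both the top and side views.
- **Lever:** the knob lies within about 1 pixel of the predicted clamped position in both views. The force at the stop was about 28 N.
- **Bystanders:** the tin, the sanding block and the chisel area I compared (the reddish-brown one at mid-bench) match the first top picture to within noise. The blue look-alikes, which I only checked by eye, stand where they were.

No check failed. Before the insertion the two cameras disagreed by 1 to 2 mm on absolute y, so I aligned the post to the mouth by its position relative to the mouth in each picture.

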